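# Slide an electrode holder round a bent support arm to its stop

## Task

Pick up the blue electrode holder by its yellow fin, thread its bore over the free end of the bent steel rod, and slide it along the rod and round the hand-made bend without forcing it (keep it well under 10 N on the rod; if it binds, ease it) until it meets the red stop clip. Press it home against the clip for a moment with about 6 N, without shifting the clip, then let go so that it hangs there on its own against the clip; leave the beaker, wash bottle and vial where they are.

Things in the scene. Friction and masses are not known exactly. Their poses are not given: they have to be found in the camera images.
- holder_bore (a point): Bore centre of the loose blue electrode holder (0.14 kg, stands upright). x along the bore (either end may go on first), z up. A collar (lying tube, 30 mm outside, 18 mm long along x, through bore 14.5 mm diameter, centre 40 mm above the underside), below it a 16 mm square neck and a puck 50 mm across, 14 mm high; on top a yellow fin. Bottom-heavy: hangs upright on the rod.
- holder_fin (a point): Point to grip on the holder's yellow fin, 40 mm above the bore centre (80 mm above the underside). The fin is a plate 10 mm thick (y), 20 mm long (x, along the bore), standing from 15 to 61 mm above the bore centre. Same axes as holder_bore; grip it from above, closing along y.
- rod_start (a point): On the axis of the bent steel rod (12 mm diameter, about 150 mm above the bench, rigid, carried only by the post at its other end) where full thickness begins at the free end; a cone tapering to 5 mm diameter sticks out 14 mm further, towards -x. x along the first leg, which runs straight for 70 mm from here to the bend and may rise or dip by up to 9 degrees.
- bend_end (a point): On the rod axis where the bend ends and the second leg begins, 150 mm above the bench. x along the second leg: straight, level, 115 mm to the post (top 8 mm above the rod's axis). The bend before it was made by hand: clockwise seen from above, about 75 (50 to 100) degrees, about 90 mm radius, 118 mm long, uneven, tightest near its middle: it strays up to about 6 mm sideways and 5 in height from a smooth arc.
- stop_face (a point): Centre of the near face of the red stop clip, on the rod axis of the second leg, 45 to 80 mm past bend_end. x along the second leg, away from the bend; z up. A round bush 26 mm in diameter, 16 mm long, clamped lightly: a push of about 10 N makes it slip. With the holder against it the bore centre is 9 mm before this face.
- holder: The same electrode holder; origin at the centre of its underside, x along the bore, z up. 101 mm tall.
- stand: The fixed stand with post and grey base, and all of the rod; origin on the bench straight below bend_end, x along the second leg towards the post (115 mm away), z up.
- stop: The red stop clip itself; origin at stop_face, same axes.
- beaker: Bystander: small glass beaker, 66 mm across, 75 mm high, standing under the crook of the rod. Origin at its underside.
- wash_bottle: Bystander: white wash bottle, 64 mm across, 178 mm high with a bent spout. Origin at its underside.
- vial: Bystander: small glass vial with white cap, 28 mm across, 50 mm high. Origin at its underside.
There are look-alikes about, which are no part of the job. Of the things like the holder, leave any that is brown or orange; of the rest the smaller one is meant.

How it is judged:
On the way, in this order (a step that is already met when the one before it is completed fails the run):
1. the holder is threaded on the first straight leg of the rod (x of holder_bore in the frame of rod_start between 0.005 and 0.065 m and y of holder_bore in the frame of rod_start between -0.004 and 0.004 m and z of holder_bore in the frame of rod_start between -0.005 and 0.005 m and angle between the x axis of holder_bore and the x axis of rod_start, either way round below 0.25 rad), for 0.2 s.
2. the holder has come round the bend onto the second leg (y of holder_bore in the frame of stop_face between -0.004 and 0.004 m and x of holder_bore in the frame of stop_face between -0.078 and -0.003 m and z of holder_bore in the frame of stop_face between -0.005 and 0.005 m and angle between the x axis of holder_bore and the x axis of stop_face, either way round below 0.25 rad), for 0.2 s.
3. the holder is pressed home against the stop clip with more than 4 N (contact force between holder and stop above 4 N and x of holder_bore in the frame of stop_face between -0.0125 and -0.006 m), for 0.25 s.
At the end, for the whole second after the job is handed in: The holder hangs on the second leg with its bore on the rod (within 4 mm sideways, 5 mm in height), its collar against the stop clip (gap under 3.5 mm), aligned with the leg within 0.2 rad, upright within 0.35 rad, at rest and let go; the stop clip is within 4 mm of where it was (x of holder_bore in the frame of stop_face between -0.0125 and -0.006 m and y of holder_bore in the frame of stop_face between -0.004 and 0.004 m and z of holder_bore in the frame of stop_face between -0.005 and 0.004 m and angle between the x axis of holder_bore and the x axis of stop_face, either way round below 0.2 rad and angle between holder_bore's own z axis and vertical below 0.35 rad and distance of stop_face from where it was at the start of the episode below 0.004 m and linear speed of holder below 0.02 m/s and contact force between holder and the fingers below 0.1 N); the robot touches nothing.
It fails at once if the holder is pressed on the rod with more than 12 N (while it does not bear on the stop clip) (contact force between holder and stand above 12 N and contact force between holder and stop below 0.5 N).
It fails at once if the holder is pressed on rod and stop clip together with more than 20 N (contact force between holder and stand above 20 N).
It fails at once if the stop clip is shoved more than 4 mm along the rod (distance of stop_face from where it was at the start of the episode above 0.004 m).
It fails at once if the beaker, wash bottle or vial is moved more than 15 mm (distance of any of beaker, wash_bottle, vial from where it was at the start of the episode above 0.015 m).
It also fails if it takes over 72 s, if anything falls off the work surface, if the arm or the gripper's body presses on something with over 40 N, if the wrist force passes 120 N, or if a joint passes its speed limit or range.

## Robot

A 6-joint arm with a two-finger parallel gripper is mounted at the origin on the work surface. World frame = base frame: x ahead of the robot, y to its left, z up, the work surface at z = 0. Lengths are in m, angles in rad, forces in N, time in s.
With the tool pointing down it reaches from about 0.35 to 0.975 m from the base axis. Payload 4.9 kg.
Tool frame: the origin (TCP) lies on the centre line of the jaws, within the pads' length; the fingertips stand 25 mm ahead of it and the grasp point (between the pads) lies 6 mm ahead of it; z points along the fingers, y is the line along which they close (so a half turn about z gives the same grasp; the last joint's range is limited). The gripper opens to 85 mm and grips with 20 to 120 N. Pads are 22 mm wide; open, the fingers measure 114 mm over their backs; the gripper's body (76 mm by 85 mm) begins 54 mm behind the grasp point. The pads swing forward as they close: fully open they stand 13 mm farther back than shut.
Start: joints at [1.134, 0.053, 1.613, -0, 1.476, -0.119], TCP at [0.195, 0.594, 0.256] pointing down, gripper open.
Joint ranges: [-3.01, 3.01], [-1.01, 2.22], [0.06, 2.58], [-1.02, 4.17], [0.09, 2.62], [-3.14, 3.14]. Speed limits (rad/s): [2.57, 2.57, 3.14, 3.14, 3.14, 3.14].

## Interface

Orientations are given as a unit quaternion [w, x, y, z].
In Python, from plant import state, grab_frame, get_calibration, job gives the robot as it stands. The module is installed in compiled form; this text tells all that it offers.
- The arm moves only by the tool move_arm, never from a script. Its argument "targets" is a list that holds one entry, the list of rows, each a list of 5 numbers: the opening in per cent of the stroke, from 0 (shut) to 100 (fully open), then the shift along the tool's x, y, z as a fraction of full scale, then the turn about the tool's z as a fraction of full scale. A call has 1 to 5 rows; each row shifts and turns the commanded pose from where the row before left it, along the tool's axes as they then stand; what a row does not reach is not made up. Full scale, the value 1, is 0.6 m for a shift and 6 degrees for a turn. A row lasts 1/12 s, in which the tool goes at most 41.7 mm and 7.16 degrees, less where a joint would pass 70% of its speed; a pose out of reach is approached as far as the arm can. A call with a number of a shift or a turn outside -1 to 1 is refused whole. A call with a gripper value outside its range is refused whole. The fingers move at their own pace and stop on an object; the grip force is fixed at half the most. Time passes only in rows, so rows that do not move let the fingers close. It gives the time, the measured TCP pose, the force, the opening and the grip force at its end, in the units of the state.
- state(): the state, without advancing time (a new reading comes with each control period).
- grab_frame(name): name is "scene" or "top"; returns the picture (420x560x3 uint8, red, green, blue); there is no depth.
- get_calibration(name): a dict with "vertical_fov" (degrees; the focal length in pixels is half the picture's height over the tangent of half this angle, whatever the lens; pixels are square), "cx", "cy" (the principal point, pixels), "dist_coeffs" ([k1, k2, p1, p2, k3] as OpenCV has them; the pictures are not rectified), "R" (3x3) and "t" (3): a world point X has camera coordinates R X + t. Camera axes: x right, y down, z forward; pixel columns grow to the right and rows downward; lengths in m; the calibration is good to about 2 mm. A picture is of the moment at which its call begins. get_calibration takes no time and is no camera call.
- job.job_done(): hands the job in; it is judged then, once.
The state is a dict: "time": time; "joint_pos": joint angles; "joint_vel": joint speeds; "joint_efforts": joint torques, N m; "tool_pos": TCP position; "tool_rot": TCP orientation; "contact_force": force on the tool from outside, world axes, zero at the start; "ft_torque": the same for the moment, N m; "gripper_width": opening from 0.0 (shut) to 1.0 (fully open); "grasp_force": force on a finger pad.
Only numpy, scipy, OpenCV 4.12 (cv2) and the standard library are available. Lean on these libraries where they do the work, as an engineer would, in place of code of your own. Each camera call takes 0.05 s, during which the arm holds its last target. There are 200 camera calls.

## Working session

There is one attempt and no reset: what is moved stays moved. The work goes in short steps, Python scripts to look and compute and a tool call to move; the robot and the scene stay as the last step left them, time stands still between calls to the robot, and variables do not carry over. Pictures are saved under pics/ and viewed, at most 10 in all, crops included, and the job is handed in when it is done.

Besides the shell and the picture viewer there is one more tool, called after ">>>" by a JSON object that holds its "method" and its "body". move_arm: Moves the arm, as the interface text tells. Shift numbers are shares of 0.6 m and turn numbers shares of 6 degrees, none past 1 either way. Its arguments: {"type":"object","properties":{"targets":{"type":"array"}},"required":["targets"]}

```bash
mkdir -p pics; python3 - <<'E'
from plant import *
import cv2
for n in("scene","top"):
    f=grab_frame(n); cv2.imwrite(f"pics/{n}0.png",f[:,:,::-1]); c=get_calibration(n); print(n,c)
print(state())
E
```

```text
scene {'vertical_fov': 53.9688032978176, 'cx': 284.9199734435984, 'cy': 206.56397132596993, 'dist_coeffs': array([-0.03695791,  0.        ,  0.        ,  0.        ,  0.        ]), 'R': array([[-0.13601358,  0.99068117,  0.00715065],
       [ 0.686147  ,  0.09940468, -0.7206393 ],
       [-0.71463459, -0.09311034, -0.6932733 ]]), 't': array([ 0.21219512, -0.29464077,  1.3454284 ])}
top {'vertical_fov': 47.53997915379197, 'cx': 279.70960268090965, 'cy': 207.99223209166064, 'dist_coeffs': array([-0.15650234,  0.        ,  0.        ,  0.        ,  0.        ]), 'R': array([[-9.83882199e-04, -9.99941340e-01, -1.07864824e-02],
       [-9.87995872e-01,  2.63828208e-03, -1.54457747e-01],
       [ 1.54477144e-01,  1.05050319e-02, -9.87940512e-01]]), 't': array([-0.12925761,  0.60348683,  1.14571475])}
{'time': 0.1, 'joint_pos': array([ 1.13399029e+00,  5.33178663e-02,  1.61416117e+00, -4.82074549e-05,
        1.47602968e+00, -1.19006143e-01]), 'joint_vel': array([-5.83428866e-05, -1.81259915e-03, -4.41978521e-03, -6.91186667e-04,
        1.72994513e-03, -1.87812697e-03]), 'joint_efforts': array([-2.71540239e-04, -3.94905531e+01, -3.71363139e+01, -1.46909210e-04,
        4.01093755e-03, -1.51775527e-05]), 'tool_pos': array([0.19508848, 0.59321681, 0.2551665 ]), 'tool_rot': array([-2.39755338e-04,  1.58229759e-01,  9.87401856e-01, -9.27853379e-04]), 'contact_force': array([0.47786918, 0.21810709, 0.19740001]), 'ft_torque': array([-0.0237453 , -0.02358391, -0.0659537 ]), 'grasp_force': 0.0, 'gripper_width': 1.0009926402597364}
```

View pics/scene0.png

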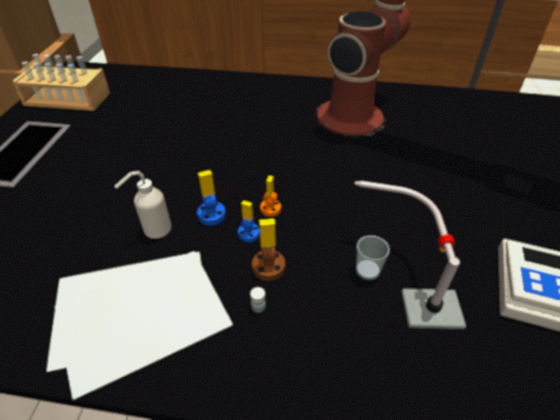

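View pics/top0.png

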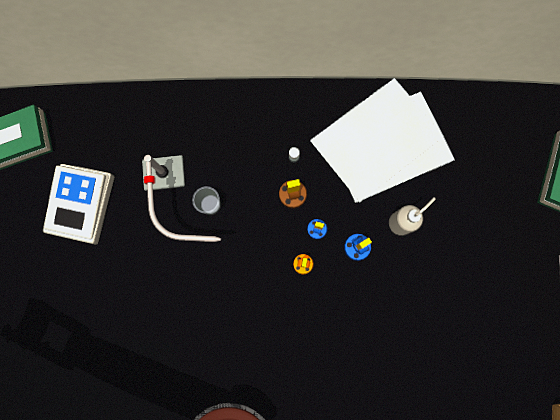

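```bash
cat > h.py <<'E'
from plant import *
import cv2, numpy as np
from scipy.optimize import least_squares
C={}
for n in("scene","top"):
    c=get_calibration(n); f=210/np.tan(np.radians(c["vertical_fov"]/2))
    C[n]=(np.array([[f,0,c["cx"]],[0,f,c["cy"]],[0,0,1]]),c["dist_coeffs"],c["R"],c["t"])
def proj(n,X):
    K,d,R,t=C[n]; return cv2.projectPoints(np.atleast_2d(X).astype(float),cv2.Rodrigues(R)[0],t,K,d)[0][:,0]
def ray(n,uv):
    K,d,R,t=C[n]; p=cv2.undistortPoints(np.array(uv,float).reshape(-1,1,2),K,d)[:,0]
    return -R.T@t,(np.c_[p,np.ones(len(p))]@R)
def at_z(n,uv,z):
    o,r=ray(n,uv); return o+r*((z-o[2])/r[:,2])[:,None]
def tri(us,ut):
    return least_squares(lambda X:np.r_[proj("scene",X)[0]-us,proj("top",X)[0]-ut],[.5,0,.1])
def frame(n): 
    f=grab_frame(n); return f
E
python3 - <<'E'
from h import *
s=cv2.imread("pics/scene0.png");t=cv2.imread("pics/top0.png")
z=lambda a,k:cv2.resize(a,None,fx=k,fy=k,interpolation=cv2.INTER_CUBIC)
a=z(s[170:330,345:475],3);b=z(t[140:260,130:250],3)
c=z(s[160:320,190:300],2.7)[:,:300];d=z(t[170:290,270:380],2.5)
o=np.zeros((600,800,3),np.uint8)
a=z(s[172:272,345:478],3);o[:300,:399]=a
b=z(t[145:245,130:236],3);o[:300,400:400+318]=b
c=z(s[190:250,220:320],4)[:240];o[300:540,:400]=c
d=z(t[200:270,285:385],4);o[300:580,400:800]=d
cv2.imwrite("pics/crop1.png",o)
E
```

```text
(no output)
```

View pics/crop1.png

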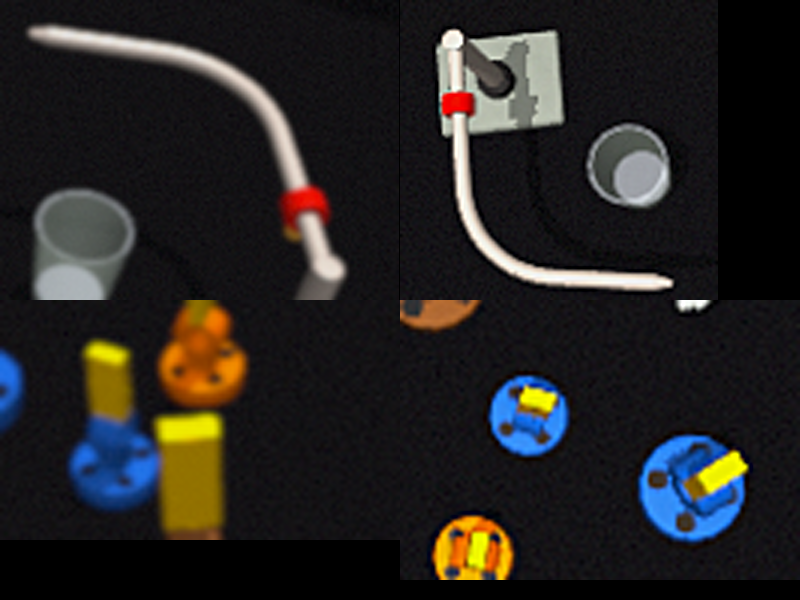

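```bash
cat > rod.py <<'E'
from h import *
from scipy.interpolate import CubicSpline
img={n:cv2.imread(f"pics/{n}0.png").astype(float) for n in C}
W={}
for n,a in img.items():
    g=a.max(2); W[n]=np.clip((g-45)/90,0,1)
seed=np.array([(672,284),(640,282.5),(600,281),(565,277),(530,271),(508,259),(490,245),(477,228),(468,210),(463,190),(460,170),(458,135),(457,105),(456,75),(454.5,58)],float)
ut=np.c_[130+(seed[:,0]-400)/3,145+seed[:,1]/3]
P0=at_z("top",ut,.150)
s=np.r_[0,np.cumsum(np.linalg.norm(np.diff(P0,axis=0),axis=1))]
L=s[-1]; ss=np.linspace(.008,L,70)
def off(n,P):
    q=proj(n,P); t=np.gradient(q,axis=0); t/=np.linalg.norm(t,axis=1)[:,None]; nn=np.c_[-t[:,1],t[:,0]]
    d=np.arange(-7,7.01,.25)
    m=q[:,None]+nn[:,None]*d[None,:,None]
    w=cv2.remap(W[n].astype(np.float32),m[...,0].astype(np.float32),m[...,1].astype(np.float32),cv2.INTER_LINEAR)
    # keep connected band near centre
    o=np.zeros(len(q));ok=np.zeros(len(q),bool)
    for i in range(len(q)):
        b=w[i]>.5
        if not b.any(): continue
        lab=np.split(np.arange(len(d)),np.where(np.diff(b.astype(int))!=0)[0]+1)
        segs=[x for x in lab if b[x[0]]]; x=min(segs,key=lambda x:abs(d[x].mean()))
        e0=d[x[0]]-.125; e1=d[x[-1]]+.125
        o[i]=(e0+e1)/2; ok[i]=3<e1-e0<9.5 and e0>-6.9 and e1<6.9
    return q,nn,o,ok
P=P0.copy()
for it in range(8):
    cur=CubicSpline(s,P)(ss)
    D={n:off(n,cur) for n in C}
    D["scene"][3][ss>L-.035]=False   # post region
    def res(x):
        X=CubicSpline(s,P+x.reshape(-1,3))(ss); r=[]
        for n in C:
            q,nn,o,ok=D[n]; r.append(((((proj(n,X)-q)*nn).sum(1)-o)*ok))
        Q=(P+x.reshape(-1,3))
        r.append(3*np.diff(CubicSpline(s,Q)(ss),3,axis=0).ravel()*1000)
        tg=np.gradient(P0,axis=0);tg/=np.linalg.norm(tg,axis=1)[:,None]
        r.append(200*((Q-P0)*tg).sum(1)); r.append((Q[-3:,2]-.15)*1000)
        return np.concatenate(r)
    f=least_squares(res,np.zeros(P.size),loss="soft_l1"); P=P+f.x.reshape(-1,3)
cur=CubicSpline(s,P)(ss)
if __name__=="__main__":
    for n in C:
        q,nn,o,ok=off(n,cur); print(n,np.round(o[::3],1),ok[::3].astype(int))
    c=CubicSpline(s,P)
    print(np.round(np.c_[ss,cur][::3]*1000,1))
    np.save("rod.npy",cur)
    # clip, tip
    for n in C:
        a=img[n]; m=((a[:,:,2]>120)&(a[:,:,1]<70)&(a[:,:,0]<70)).astype(np.uint8)
        k,l,st,ce=cv2.connectedComponentsWithStats(m); print(n,[(st[i].tolist(),ce[i].round(1)) for i in range(1,k) if st[i,4]>15])
    # holder
    a=cv2.resize(img["top"][200:270,285:385].astype(np.float32),None,fx=8,fy=8,interpolation=cv2.INTER_CUBIC)
    def big(m,x0,y0,k=8):
        kk,l,st,ce=cv2.connectedComponentsWithStats(m.astype(np.uint8))
        for i in range(1,kk):
            if st[i,4]>1200:
                pts=np.argwhere(l==i)[:,::-1].astype(np.float32); r=cv2.minAreaRect(pts)
                (cx,cy),r2=cv2.minEnclosingCircle(pts); p=[x0+(r[0][0]+.5)/k-.5,y0+(r[0][1]+.5)/k-.5]
                box=np.c_[x0,y0]+(cv2.boxPoints(r)+.5)/k-.5
                print(np.round(p,2),np.round(r[1],0)/k,round(r[2],1),"circ",round(x0+cx/k-.44,2),round(y0+cy/k-.44,2),round(r2/k,2),"box",box.round(1).tolist())
    print("fin top");big((a[:,:,2]>170)&(a[:,:,1]>160)&(a[:,:,0]<90),285,200)
    print("blue+all");big((a.max(2)>90)&(a[:,:,0]>a[:,:,2]+30),285,200)
    b=cv2.resize(img["scene"][190:250,220:320].astype(np.float32),None,fx=8,fy=8,interpolation=cv2.INTER_CUBIC)
    print("scene fin top");big((b[:,:,2]>195)&(b[:,:,1]>180)&(b[:,:,0]<90),220,190)
E
python3 rod.py
```

```text
scene [ 0.   0.   0.1  0.1  0.   0.  -0.1 -0.1  0.1  0.   0.  -0.1 -0.1  0.
  0.   0.   0.  -0.1 -0.1  1.4  0.2  1.8  2.5  1.8] [1 1 1 1 1 1 1 1 1 1 1 1 1 1 1 1 1 1 1 0 0 0 1 1]
top [ 0.   0.1 -0.1  0.   0.1  0.   0.1  0.   0.1 -0.2  0.1  0.  -0.1 -0.1
  0.   0.  -0.1  0.   0.5  1.   1.1  1.6  1.9  0.1] [1 1 1 1 1 1 1 1 1 1 1 1 1 1 1 1 1 1 1 0 0 0 0 1]
[[  8.  516.9  10.4 154.7]
 [ 20.8 516.8  23.2 154.3]
 [ 33.6 517.4  35.9 154. ]
 [ 46.3 518.3  48.6 153.8]
 [ 59.1 519.1  61.3 153.4]
 [ 71.9 519.5  74.1 152.9]
 [ 84.7 520.1  87.  152.5]
 [ 97.5 521.2  99.8 152.2]
 [110.2 523.7 112.4 152. ]
 [123.  528.3 124.5 151.8]
 [135.8 535.2 135.6 151.8]
 [148.6 543.9 145.5 152. ]
 [161.3 554.1 153.8 152.4]
 [174.1 565.5 159.8 153.1]
 [186.9 577.7 163.7 154.2]
 [199.7 590.4 166.  155.3]
 [212.5 603.2 167.4 155.7]
 [225.2 616.  168.8 154.9]
 [238.  628.6 170.9 153.3]
 [250.8 640.9 174.3 151.4]
 [263.6 653.2 178.1 150.1]
 [276.4 665.6 181.1 149.7]
 [289.1 678.3 182.9 149.9]
 [301.9 691.1 183.1 150. ]]
scene [([319, 103, 10, 14, 73], array([322.8, 109.2])), ([369, 110, 14, 17, 140], array([376.5, 
[... 611 characters left out ...]
], [297.3, 256.1], [296.5, 269.5]]
[303.54 263.9 ] [ 5.5 13.5] 18.8 circ 302.37 263.5 6.92 box [[298.7, 269.4], [303.1, 256.6], [308.3, 258.4], [304.0, 271.2]]
blue+all
[316.66 228.54] [20.   19.75] 34.4 circ 316.59 228.44 10.27 box [[302.8, 231.1], [314.0, 214.7], [330.5, 226.0], [319.3, 242.4]]
[357.13 246.76] [26.75  26.125] 58.4 circ 357.52 246.51 13.56 box [[339.0, 242.2], [361.3, 228.5], [375.3, 251.3], [353.0, 265.0]]
scene fin top
[246.17 203.1 ] [8.125 3.375] 18.4 circ 246.19 203.06 4.16 box [[241.8, 203.4], [242.8, 200.2], [250.6, 202.8], [249.5, 206.0]]
[266.82 221.8 ] [ 5.375 14.125] 84.4 circ 266.75 221.69 7.13 box [[259.5, 219.8], [273.6, 218.5], [274.1, 223.8], [260.0, 225.1]]
```

```bash
python3 - <<'E'
import re
t=open("rod.py").read()
t=t.replace('W[n]=np.clip((g-45)/90,0,1)','W[n]=np.clip((g-(45 if n=="scene" else 140))/90,0,1)')
t=t.replace('D["scene"][3][ss>L-.035]=False','D["scene"][3][ss>L-.045]=False')
open("rod.py","w").write(t)
E
python3 rod.py | head -35
python3 - <<'E'
from h import *
from rod import img
a=img["top"]
for v in (160,165,170,185,190,200,210): print(v,a[v,140:160].max(1).astype(int))
r=tri([446.5,239.2],[148.9,178.9]);print("clip",r.x,r.fun)
r=tri([246.17,203.1],[318.96,224.22]);print("fin top",r.x,r.fun)
print("puck z.014",at_z("top",[316.62,228.5],.014),"fin",at_z("top",[318.96,224.22],.101),at_z("scene",[246.17,203.1],.101))
b=at_z("top",[[314.2,225.2],[315.6,220.7],[323.7,223.2],[322.4,227.7]],.101);print(b, np.degrees(np.arctan2(*(b[1]-b[2])[1::-1])))
o=at_z("top",[[202.5,198],[206,201]],.0);print(o)
E
```

```text
scene [ 0.   0.   0.1  0.   0.   0.1 -0.1 -0.1  0.1  0.   0.   0.1  0.   0.1
  0.1  0.   0.  -0.1 -0.1  0.6  0.   0.9  0.2  0.1] [1 1 1 1 1 1 1 1 1 1 1 1 1 1 1 1 1 1 1 0 0 0 1 1]
top [-0.1  0.  -0.1  0.   0.  -0.1  0.1  0.   0.   0.   0.   0.  -0.1  0.
  0.1  0.   0.1 -0.1  0.2 -1.4  0.  -1.6  0.5  0.1] [0 1 1 1 1 1 1 1 1 1 1 1 1 1 1 1 1 1 1 1 1 1 1 1]
[[  8.  516.9  10.4 154.8]
 [ 20.8 517.   23.1 154.5]
 [ 33.6 517.7  35.8 154.2]
 [ 46.3 518.6  48.5 154. ]
 [ 59.1 519.3  61.3 153.6]
 [ 71.9 519.9  74.1 153.2]
 [ 84.7 520.5  86.9 152.8]
 [ 97.5 521.5  99.7 152.4]
 [110.2 523.9 112.3 152.1]
 [123.  528.4 124.5 151.8]
 [135.8 535.1 135.8 151.7]
 [148.6 543.7 145.8 151.7]
 [161.3 553.8 154.2 151.9]
 [174.1 565.2 160.4 152.4]
 [186.9 577.4 164.4 153.2]
 [199.7 590.1 166.7 153.8]
 [212.5 602.9 168.2 153.8]
 [225.2 615.7 169.8 153.2]
 [238.  628.3 171.7 152.1]
 [250.8 640.9 174.  150.9]
 [263.6 653.4 176.1 150.1]
 [276.4 666.1 177.6 149.8]
 [289.1 678.8 178.7 149.9]
 [301.9 691.5 179.7 150. ]]
scene [([319, 103, 10, 14, 73], array([322.8, 109.2])), ([369, 110, 14, 17, 140], array([376.5, 
[... 1248 characters left out ...]
52 248 235 174  49  16  19  21  22
  23  22]
210 [ 21  21  22  21  23  28  23   1  77 230 251 244 228 166  34  13  23  20
  25  26]
clip [0.65550079 0.17355065 0.15601321] [-0.30406386  0.01908663 -0.39999945 -0.05646095]
fin top [ 0.55562251 -0.22404777  0.09975872] [-0.01342804 -0.00062928 -0.01440818  0.00270445]
puck z.014 [[ 0.55506234 -0.22415945  0.014     ]] fin [[ 0.55547812 -0.22399243  0.101     ]] [[ 0.55689714 -0.22368082  0.101     ]]
[[ 0.55317373 -0.21266556  0.101     ]
 [ 0.5639186  -0.21611534  0.101     ]
 [ 0.55787904 -0.23528629  0.101     ]
 [ 0.54714733 -0.23204854  0.101     ]] 72.51363368440285
[[0.63753147 0.07256717 0.        ]
 [0.62951701 0.06311117 0.        ]]
```

>>> {"method": "move_arm", "body": {"targets": [[[50,-0.04,-0.044,0,0],[50,-0.04,-0.044,0,0],[50,-0.04,-0.044,0,0],[50,-0.04,-0.044,0,0],[50,-0.04,-0.044,0,0]]]}}

```text
time: 0.52
tool_pos: [0.2681, 0.4291, 0.2556]
tool_rot: [-0.0, 0.158, 0.987, -0.0]
contact_force: [1.4, -0.3, 0.7]
gripper_width: 0.499
grasp_force: 0.0
```

>>> {"method": "move_arm", "body": {"targets": [[[50,-0.04,-0.044,0,0],[50,-0.04,-0.044,0,0],[50,-0.04,-0.044,0,0],[50,-0.04,-0.044,0,0],[50,-0.04,-0.044,0,0]]]}}

```text
time: 0.93
tool_pos: [0.3408, 0.2662, 0.2559]
tool_rot: [-0.0, 0.158, 0.987, -0.0]
contact_force: [0.8, 0.6, 0.1]
gripper_width: 0.504
grasp_force: 0.0
```

>>> {"method": "move_arm", "body": {"targets": [[[50,-0.04,-0.044,0,0],[50,-0.04,-0.044,0,0],[50,-0.04,-0.044,0,0],[50,-0.04,-0.044,0,0],[50,-0.04,-0.044,0,0]]]}}

```text
time: 1.35
tool_pos: [0.4136, 0.1033, 0.256]
tool_rot: [0.0, 0.158, 0.987, 0.0]
contact_force: [0.7, 0.4, -0.0]
gripper_width: 0.497
grasp_force: 0.0
```

>>> {"method": "move_arm", "body": {"targets": [[[50,-0.04,-0.044,0,0],[50,-0.04,-0.044,0,0],[50,-0.04,-0.044,0,0],[50,-0.04,-0.044,0,0],[50,-0.04,-0.044,0,0]]]}}

```text
time: 1.77
tool_pos: [0.4864, -0.0597, 0.2558]
tool_rot: [-0.0, 0.158, 0.987, 0.0]
contact_force: [0.8, 0.2, 0.5]
gripper_width: 0.498
grasp_force: 0.0
```

>>> {"method": "move_arm", "body": {"targets": [[[50,-0.04,-0.044,0,0],[50,-0.04,-0.044,0,0],[50,-0.04,-0.044,0,0],[50,-0.04,-0.044,0,0],[50,-0.04,-0.044,0,0]]]}}

```text
time: 2.18
tool_pos: [0.5592, -0.2224, 0.2555]
tool_rot: [-0.0, 0.158, 0.987, 0.0]
contact_force: [0.7, 0.6, -0.6]
gripper_width: 0.498
grasp_force: 0.0
```

>>> {"method": "move_arm", "body": {"targets": [[[50,0,0,0,1],[50,0,0,0,1],[50,0,0,0,1],[50,0,0,0,1],[50,0,0,0,1]]]}}

```text
time: 2.6
tool_pos: [0.5587, -0.2208, 0.2554]
tool_rot: [-0.001, 0.411, 0.912, 0.0]
contact_force: [-0.4, -1.0, 0.1]
gripper_width: 0.497
grasp_force: 0.0
```

>>> {"method": "move_arm", "body": {"targets": [[[50,0,0,0,1],[50,0,0,0,1],[50,0,0,0,1],[50,0,0,0,1],[50,0,0,0,1]]]}}

```text
time: 3.02
tool_pos: [0.5587, -0.2206, 0.2556]
tool_rot: [-0.001, 0.633, 0.774, -0.0]
contact_force: [0.6, 0.2, -0.1]
gripper_width: 0.502
grasp_force: 0.0
```

>>> {"method": "move_arm", "body": {"targets": [[[50,0,0,0,1],[50,0,0,0,1],[50,0,0,0,1],[50,0,0,0,1],[50,0,0,0,0.9]]]}}

```text
time: 3.43
tool_pos: [0.5587, -0.2206, 0.2556]
tool_rot: [-0.001, 0.808, 0.589, -0.0]
contact_force: [-0.4, -0.3, -0.5]
gripper_width: 0.503
grasp_force: 0.0
```

```bash
cat >> h.py <<'E'
def yaw(q):
    w,x,y,z=q; return np.degrees(np.arctan2(2*(x*y+w*z),1-2*(y*y+z*z)))
def rel(target,s=None):
    "tool-frame shift fractions and turn fraction to world target (x,y,z,yaw)"
    s=s or state(); d=np.array(target[:3])-s["tool_pos"]; a=np.radians(yaw(s["tool_rot"]))
    ex=np.array([np.cos(a),np.sin(a),0]); ey=np.array([np.sin(a),-np.cos(a),0])
    return np.round(np.r_[d@ex,d@ey,-d[2]]/.6,4), round(-((target[3]-np.degrees(a)+180)%360-180)/6,3)
def st():
    s=state(); print(round(s["time"],2),s["tool_pos"].round(4),"yaw",yaw(s["tool_rot"]).round(2),"q",s["tool_rot"].round(3),"F",s["contact_force"].round(2),"T",s["ft_torque"].round(2),"grip",round(s["grasp_force"],1),round(s["gripper_width"],3))
E
python3 - <<'E'
from h import *
st()
print(rel([.5557,-.2242,.088,72.5]), state()["joint_pos"].round(2))
E
```

```text
3.43 [ 0.5587 -0.2206  0.2556] yaw 72.1 q [-0.001  0.808  0.589 -0.   ] F [-0.45 -0.28 -0.45] T [ 0.01 -0.    0.01] grip 0.0 0.503
(array([-0.0072, -0.0029,  0.2793]), np.float64(-0.066)) [-0.5  -0.    1.67 -0.    1.48 -0.19]
```

>>> {"method": "move_arm", "body": {"targets": [[[50,-0.007,-0.003,0.05,0],[50,0,0,0.05,0],[50,0,0,0.05,0],[50,0,0,0.05,0],[50,0,0,0.03,0]]]}}

```text
time: 3.85
tool_pos: [0.5539, -0.2231, 0.1138]
tool_rot: [-0.003, 0.807, 0.591, -0.001]
contact_force: [-0.5, 0.0, -0.4]
gripper_width: 0.5
grasp_force: 0.0
```

```bash
python3 - <<'E'
from h import *
st(); print(rel([.5557,-.2242,.088,72.5]))
z=lambda a,k:cv2.resize(a,None,fx=k,fy=k,interpolation=cv2.INTER_CUBIC)
s=frame("scene")[:,:,::-1];t=frame("top")[:,:,::-1]
cv2.imwrite("pics/g1.png",np.hstack([z(s[130:250,180:300],3),z(t[180:300,260:380],3)]))
E
```

```text
3.85 [ 0.5539 -0.2231  0.1138] yaw 72.39 q [-0.003  0.807  0.591 -0.001] F [-0.48  0.04 -0.45] T [-0.02 -0.08  0.01] grip 0.0 0.5
(array([-0.0009,  0.0035,  0.043 ]), np.float64(-0.019))
```

View pics/g1.png

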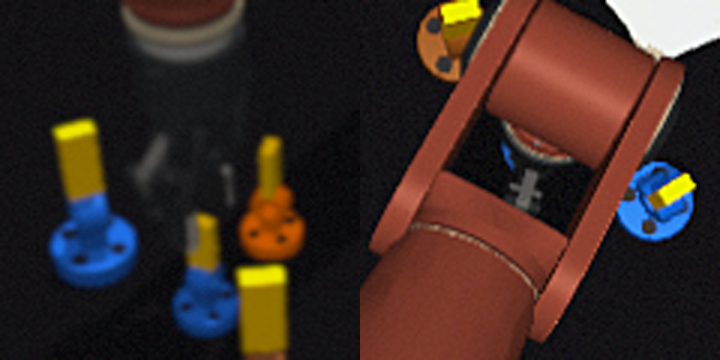

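The picture shows the fingers (scene crop ~x 150–230) straddling the small blue holder's yellow fin (~(205,240)) with neighbours clear; I go down and close.

>>> {"method": "move_arm", "body": {"targets": [[[50,0,0.003,0.02,0],[50,0,0,0.023,0],[50,0,0,0,0],[0,0,0,0,0],[0,0,0,0,0]]]}}

```text
time: 4.37
tool_pos: [0.5582, -0.225, 0.0933]
tool_rot: [0.001, 0.807, 0.591, 0.0]
contact_force: [-0.2, -0.4, 0.2]
gripper_width: 0.226
grasp_force: 0.0
```

>>> {"method": "move_arm", "body": {"targets": [[[0,0,0,0,0],[0,0,0,0,0],[0,0,0,0,0]]]}}

```text
time: 4.62
tool_pos: [0.5581, -0.225, 0.0932]
tool_rot: [0.001, 0.807, 0.591, 0.0]
contact_force: [-0.1, -0.9, 0.9]
gripper_width: 0.109
grasp_force: 61.4
```

```bash
python3 - <<'E'
from h import *
st()
# second leg from top pixel centres at z=.15
p=at_z("top",[[151.1,210],[150.0,200],[149.4,190],[149.3,185],[148.2,170],[147.7,165]],.15);print(p.round(4)); print(np.degrees(np.arctan2(*(p[-1]-p[1])[1::-1])))
print("clip",at_z("top",[148.9,178.9],.15),"end",at_z("top",[147.7,155.5],.152))
print("orange",at_z("top",[303,264],.014),"beaker",at_z("top",[206,201],.07))
from rod import cur,ss
i=(ss>.016)&(ss<.08); l=cur[i]; d=np.linalg.svd(l-l.mean(0))[2][0]; d*=np.sign(d[1]); print("leg1 mean",l.mean(0),d)
E
```

```text
4.62 [ 0.5581 -0.225   0.0932] yaw 72.39 q [0.001 0.807 0.591 0.   ] F [-0.05 -0.95  0.92] T [-0.02  0.02 -0.02] grip 61.4 0.109
[[0.5831 0.1659 0.15  ]
 [0.6066 0.1695 0.15  ]
 [0.6302 0.1719 0.15  ]
 [0.6421 0.1727 0.15  ]
 [0.6781 0.1771 0.15  ]
 [0.6902 0.1789 0.15  ]]
6.445720187536453
clip [[0.6566883  0.17436412 0.15      ]] end [[0.71273635 0.17949231 0.152     ]]
orange [[ 0.4648891  -0.18872626  0.014     ]] beaker [[0.61748221 0.05132802 0.07      ]]
leg1 mean [0.51850775 0.0485621  0.15389125] [ 0.05706335  0.998068   -0.02457726]
```

>>> {"method": "move_arm", "body": {"targets": [[[0,0,0,-0.03,0],[0,0,0,-0.05,0],[0,0,0,-0.05,0],[0,0,0,-0.05,0],[0,0,0,-0.013,0]]]}}

```text
time: 5.03
tool_pos: [0.5601, -0.226, 0.2148]
tool_rot: [0.004, 0.807, 0.591, 0.002]
contact_force: [1.2, -1.9, 0.2]
gripper_width: 0.104
grasp_force: 61.2
```

>>> {"method": "move_arm", "body": {"targets": [[[0,0.04,-0.025,0,0],[0,0.05,-0.03,0,0],[0,0.05,-0.03,0,0],[0,0.05,-0.03,0,0],[0,0.05,-0.03,0,0]]]}}

```text
time: 5.45
tool_pos: [0.5173, -0.0598, 0.2072]
tool_rot: [-0.001, 0.807, 0.59, -0.0]
contact_force: [1.7, 0.9, -1.0]
gripper_width: 0.106
grasp_force: 61.0
```

>>> {"method": "move_arm", "body": {"targets": [[[0,0.017,-0.012,0,-0.5],[0,0,0,0,-0.9],[0,0,0,0,-0.9],[0,0,0,0,-0.1],[0,0,0,0,0]]]}}

```text
time: 5.87
tool_pos: [0.5142, -0.0491, 0.2075]
tool_rot: [-0.0, 0.727, 0.686, -0.0]
contact_force: [0.6, 1.0, -0.9]
gripper_width: 0.107
grasp_force: 61.0
```

```bash
python3 - <<'E'
from h import *
st(); 
z=lambda a,k:cv2.resize(a,None,fx=k,fy=k,interpolation=cv2.INTER_CUBIC)
s=frame("scene")[:,:,::-1];t=frame("top")[:,:,::-1]
cv2.imwrite("pics/s2.png",s);cv2.imwrite("pics/t2.png",t)
cv2.imwrite("pics/g2.png",np.hstack([z(s[120:280,290:450],3)[:,:400],z(t[170:330,150:283],3)[:, :400]]))
print(proj("scene",[[.5155,-.05,.155]]))
E
```

```text
5.87 [ 0.5142 -0.0491  0.2075] yaw 86.7 q [-0.     0.727  0.686 -0.   ] F [ 0.59  1.02 -0.91] T [-0.02 -0.06  0.03] grip 61.0 0.107
[[329.07631866 179.40600107]]
```

View pics/g2.png

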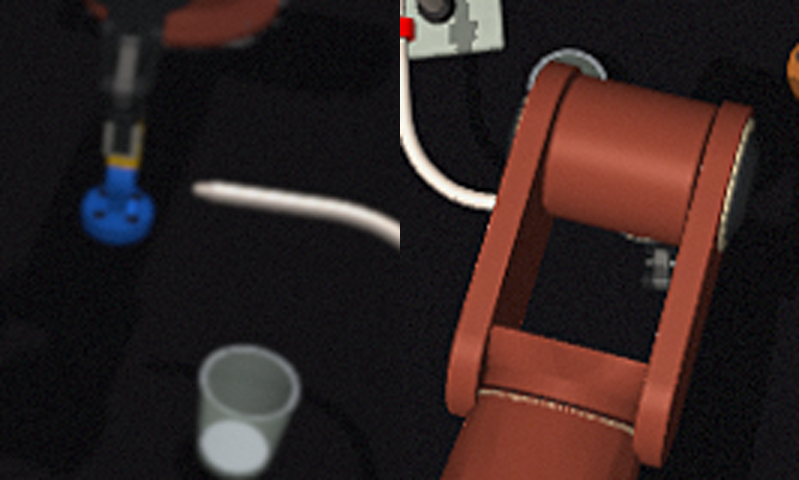

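The scene crop shows the holder's collar at about (121,182), roughly 70 crop pixels left of the rod tip (195,188); the top view is blocked by the wrist. I check the camera's bias against the held holder.

```bash
cat >> h.py <<'E'
def cyl(c,ax,r,l):
    ax=np.array(ax,float);u=np.cross(ax,[.3,.5,.8]);u/=np.linalg.norm(u);v=np.cross(ax,u);a=np.linspace(0,2*np.pi,40)
    ring=r*(np.cos(a)[:,None]*u+np.sin(a)[:,None]*v); return np.r_[c+ring-ax*l/2,c+ring+ax*l/2]
def blob(a,roi,sel):
    x0,y0,x1,y1=roi; b=cv2.resize(a[y0:y1,x0:x1].astype(np.float32),None,fx=8,fy=8,interpolation=cv2.INTER_CUBIC)
    m=sel(b).astype(np.uint8);k,l,s,c=cv2.connectedComponentsWithStats(m);i=1+s[1:,4].argmax()
    ys,xs=np.where(l==i); f=lambda v,o:o+(v+.5)/8-.5
    return f(xs.min(),x0)-.06,f(ys.min(),y0)-.06,f(xs.max(),x0)+.06,f(ys.max(),y0)+.06
E
python3 - <<'E'
from h import *
s=cv2.imread("pics/s2.png")
for th in (50,70,90):
    print(th,np.round(blob(s,(310,150,350,210),lambda b:(b[:,:,0]>th)&(b[:,:,0]>b[:,:,2]+20)),2))
T=np.array([.5142,-.0491,.2075-.0932])
def box(T):
    q=proj("scene",np.r_[cyl(T+[0,0,.007],[0,0,1],.025,.014)]); return np.r_[q.min(0),q.max(0)]
print("pred",box(T)); print("collar c",proj("scene",T+[0,0,.04]))
for d in np.eye(3)*.001: print(proj("scene",T+d)-proj("scene",T))
r=np.load("rod.npy"); 
P=np.array([.5167,.0165,.1547]);D=np.array([.057,.998,-.0246])
print("rod line",proj("scene",[P-D*.0656,P,P+D*.05]))
E
```

```text
50 [316.13 175.   341.25 201.25]
70 [316.75 175.   340.87 200.75]
90 [317.13 175.   340.37 200.12]
pred [316.62294837 181.02444351 340.09083911 201.09001818]
collar c [[329.50941608 179.30720549]]
[[-0.02790312  0.30285533]]
[[0.45625054 0.04411341]]
[[ 0.0362527  -0.33929162]]
rod line [[329.68270917 178.21344961]
 [360.59283447 182.84572986]
 [384.45943911 186.43276387]]
```

```bash
python3 - <<'E'
from h import *
print(rel([.5152,-.010,.2086,86.7]))
E
```

```text
(array([ 0.0657, -0.0025, -0.0014]), np.float64(-0.006))
```

>>> {"method": "move_arm", "body": {"targets": [[[0,0.02,-0.0025,-0.0015,0],[0,0.025,0,0,0],[0,0.02,0,0,0],[0,0,0,0,0]]]}}

```text
time: 6.3
tool_pos: [0.5152, -0.0082, 0.2092]
tool_rot: [-0.0, 0.726, 0.688, 0.0]
contact_force: [-0.7, -0.4, -1.7]
gripper_width: 0.105
grasp_force: 61.0
```

```bash
cat >> h.py <<'E'
def show(name,roi_s=(290,120,450,280)):
    z=lambda a,k:cv2.resize(a,None,fx=k,fy=k,interpolation=cv2.INTER_CUBIC)
    s=frame("scene")[:,:,::-1]; cv2.imwrite(f"pics/{name}_raw.png",s)
    x0,y0,x1,y1=roi_s; cv2.imwrite(f"pics/{name}.png",z(s[y0:y1,x0:x1],min(800/(x1-x0),600/(y1-y0)))); return s
E
python3 - <<'E'
from h import *
st(); s=show("a1",(310,150,390,210))
p=state()["tool_pos"]; c=p-[0,0,.0532]
P=np.array([.5167,.0165,.1547]);D=np.array([.057,.998,-.0246])
print("collar",proj("scene",c),"rod there",P+D*(c[1]-.0165), "bore",c, rel([.5167,.0165,.2079,86.7]))
E
```

```text
6.3 [ 0.5152 -0.0082  0.2092] yaw 86.88 q [-0.     0.726  0.688  0.   ] F [-0.66 -0.41 -1.67] T [ 0.02 -0.06  0.01] grip 61.0 0.105
collar [[348.48057779 180.79793247]] rod there [ 0.51524035 -0.00905664  0.15532995] bore [ 0.51525103 -0.00910786  0.15596708] (array([0.0427, 0.0001, 0.0021]), np.float64(0.03))
```

View pics/a1.png

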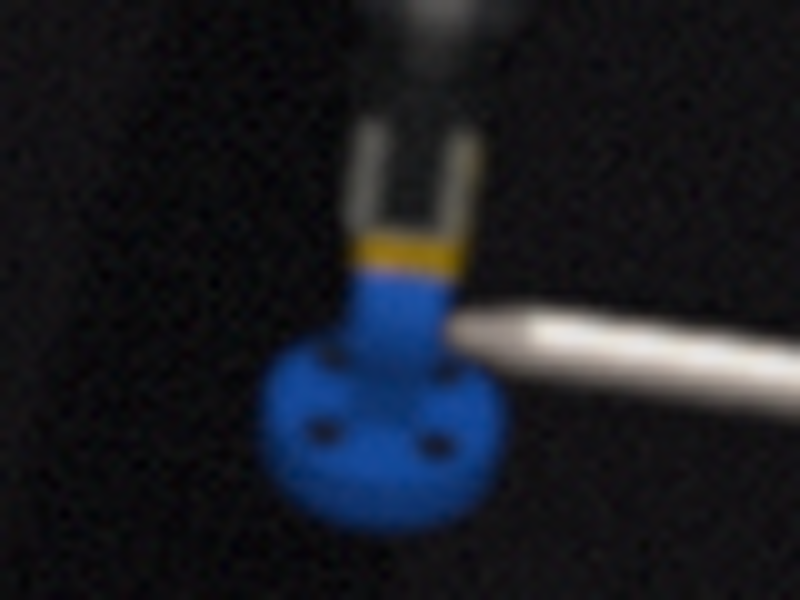

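The crop shows the cone tip at about (445,335), just at the collar's right end, and slightly below the predicted collar centre (390,313). I lower it a bit and feed in gently.

>>> {"method": "move_arm", "body": {"targets": [[[0,0.005,0.001,0.002,0],[0,0.005,0,0,0],[0,0.005,0,0,0],[0,0.005,0,0,0]]]}}

```text
time: 6.68
tool_pos: [0.5166, 0.0017, 0.208]
tool_rot: [-0.0, 0.727, 0.687, -0.0]
contact_force: [0.2, -0.2, -2.1]
gripper_width: 0.104
grasp_force: 61.0
```

>>> {"method": "move_arm", "body": {"targets": [[[0,0.004,0,0,0],[0,0.004,0,0,0],[0,0.004,0,0,0]]]}}

```text
time: 6.93
tool_pos: [0.5169, 0.0089, 0.2078]
tool_rot: [0.0, 0.727, 0.687, -0.0]
contact_force: [-0.8, -1.6, -2.2]
gripper_width: 0.107
grasp_force: 61.0
```

```bash
python3 - <<'E'
from h import *
st()
E
```

```text
6.93 [0.5169 0.0089 0.2078] yaw 86.78 q [ 0.     0.727  0.687 -0.   ] F [-0.79 -1.55 -2.15] T [-0.21  0.    0.04] grip 61.0 0.107
```

>>> {"method": "move_arm", "body": {"targets": [[[0,0.003,0,0,0],[0,0.003,0,0,0],[0,0,0,0,0]]]}}

```text
time: 7.18
tool_pos: [0.5171, 0.0128, 0.2078]
tool_rot: [-0.0, 0.727, 0.687, -0.0]
contact_force: [-1.1, 0.6, -2.3]
gripper_width: 0.106
grasp_force: 61.0
```

```bash
cat >> h.py <<'E'
def favg(n=5):
    F=[];T=[]
    for _ in range(n): s=state();F.append(s["contact_force"]);T.append(s["ft_torque"]);grab_frame("scene")
    print("Favg",np.mean(F,0).round(2),"sd",np.std(F,0).round(2),"T",np.mean(T,0).round(3)); st()
E
python3 - <<'E'
from h import *
favg()
E
```

```text
Favg [-0.4   0.54 -2.61] sd [0.41 0.25 0.42] T [ 0.036 -0.057 -0.009]
7.43 [0.5171 0.0126 0.2079] yaw 86.79 q [-0.     0.727  0.687  0.   ] F [ 0.25  0.06 -2.79] T [ 0.09 -0.08  0.02] grip 61.0 0.109
```

>>> {"method": "move_arm", "body": {"targets": [[[0,0.004,0,0.001,0],[0,0.006,0,0,0],[0,0.006,0,0,0],[0,0,0,0,0]]]}}

```text
time: 7.77
tool_pos: [0.5177, 0.0227, 0.2074]
tool_rot: [-0.0, 0.726, 0.687, 0.0]
contact_force: [-0.2, -0.0, -2.7]
gripper_width: 0.108
grasp_force: 61.0
```

```bash
python3 - <<'E'
from h import *
favg(4)
E
```

```text
Favg [ 0.73  0.58 -2.37] sd [0.63 0.42 0.35] T [ 0.133 -0.06  -0.02 ]
7.97 [0.5177 0.0224 0.2074] yaw 86.8 q [-0.     0.727  0.687  0.   ] F [ 0.37 -0.31 -2.52] T [ 0.13 -0.07  0.04] grip 61.0 0.109
```

>>> {"method": "move_arm", "body": {"targets": [[[0,0.004,0,0.001,0],[0,0.006,0,0,0],[0,0.008,0,0.0005,0],[0,0,0,0,0]]]}}

```text
time: 8.3
tool_pos: [0.5183, 0.0336, 0.2065]
tool_rot: [-0.0, 0.726, 0.687, 0.0]
contact_force: [-0.3, 0.9, -2.3]
gripper_width: 0.111
grasp_force: 61.0
```

```bash
python3 - <<'E'
from h import *
favg(4)
E
```

```text
Favg [-0.15  0.51 -2.15] sd [0.31 0.44 0.25] T [ 0.127 -0.046  0.005]
8.5 [0.5183 0.0331 0.2065] yaw 86.81 q [-0.     0.727  0.687  0.   ] F [-0.41  0.61 -2.23] T [ 0.11 -0.   -0.04] grip 61.0 0.109
```

>>> {"method": "move_arm", "body": {"targets": [[[0,0.006,0,0.001,0],[0,0.008,0,0,0],[0,0.008,0,0.0005,0],[0,0,0,0,0]]]}}

```text
time: 8.83
tool_pos: [0.5191, 0.0469, 0.2056]
tool_rot: [-0.0, 0.726, 0.687, 0.0]
contact_force: [0.3, -0.3, -1.1]
gripper_width: 0.107
grasp_force: 61.0
```

```bash
python3 - <<'E'
from h import *
favg(4); show("a2",(310,145,410,220))
E
```

```text
Favg [-0.07 -0.15 -1.51] sd [0.29 0.3  0.33] T [ 0.031 -0.013 -0.001]
9.03 [0.5191 0.0461 0.2057] yaw 86.8 q [0.    0.727 0.687 0.   ] F [ 0.28  0.41 -2.11] T [0.07 0.01 0.01] grip 61.0 0.105
```

View pics/a2.png

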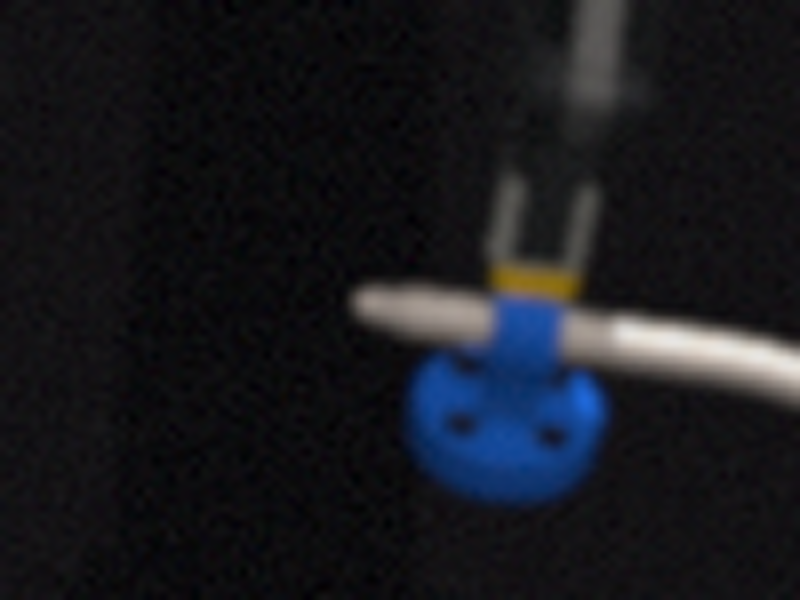

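The crop shows the blue collar at about (530,325) threaded on the first leg, with the cone tip protruding left at (355,300). Refit the rod with known constraints and plan the bend.

```bash
cat > fit2.py <<'E'
import rod
from rod import *
s_,P=rod.s,rod.P.copy()
man=np.array([[149.4,190],[149.3,185],[148.2,170],[147.7,165]])
b=np.zeros(4)
Q=P.copy()
for it in range(6):
    cur=CubicSpline(s_,Q)(ss); D={}
    for n in C:
        q,nn,o,ok=off(n,cur); ok&=(ss<.236); D[n]=(q,nn,o,ok)
    def res(x):
        X=x[:-4].reshape(-1,3); c=CubicSpline(s_,X); Y=c(ss); r=[]
        for k,n in enumerate(C):
            q,nn,o,ok=D[n]; r.append((((proj(n,Y)+x[-4:][2*k:2*k+2]-q)*nn).sum(1)-o)*ok)
        k=1; lin=proj("top",Y)+x[-2:]
        r.append(2*(np.interp(man[:,1],lin[::-1,1],lin[::-1,0])-man[:,0]))
        r.append(3*np.diff(Y,3,axis=0).ravel()*1000)
        tg=np.gradient(P,axis=0);tg/=np.linalg.norm(tg,axis=1)[:,None]
        r.append(300*((X-P)*tg).sum(1))
        r.append((Y[ss>.205,2]-.15)*3000)
        e=ss>.21; A=np.polyfit(Y[e,0],Y[e,1],1); r.append((np.polyval(A,Y[e,0])-Y[e,1])*1000)
        i=np.argmin(abs(Y[:,1]-.046)); r.append((Y[i]-[.5191,Y[i,1],.1525])*1500)
        r.append(x[-4:]/1.0)
        return np.concatenate(r)
    f=least_squares(res,np.r_[Q.ravel(),b],loss="soft_l1"); Q=f.x[:-4].reshape(-1,3); b=f.x[-4:]
np.savez("fit2.npz",s=s_,P=Q)
print("bias px",b.round(2))
c=CubicSpline(s_,Q); S=np.arange(.04,.25,.01)
Y=c(S); d=c(S,1)
print(np.c_[S*1000,Y*1000,np.degrees(np.arctan2(d[:,1],d[:,0]))].round(1))
print("o",off("scene",Y)[2].round(1),off("top",Y)[2].round(1))
cl=proj("scene",[[.6567,.1744,.15]]);print(cl)
E
python3 fit2.py
```

```text
bias px [ 0.19 -0.66  0.1   0.25]
[[ 40.  518.8  42.3 152.6  86.2]
 [ 50.  519.5  52.2 152.4  86.4]
 [ 60.  520.   62.2 152.2  87.2]
 [ 70.  520.5  72.1 151.9  87.6]
 [ 80.  520.9  82.1 151.6  87.4]
 [ 90.  521.5  92.2 151.3  86. ]
 [100.  522.5 102.2 151.   82.1]
 [110.  524.4 112.  150.7  75.6]
 [120.  527.5 121.5 150.4  67.8]
 [130.  532.  130.6 150.1  59.6]
 [140.  537.8 139.2 150.   51.8]
 [150.  544.8 146.9 149.8  44.5]
 [160.  552.6 153.6 149.8  36.6]
 [170.  561.3 159.1 149.8  27.8]
 [180.  570.6 163.2 149.8  19.8]
 [190.  580.3 166.  149.9  13.2]
 [200.  590.2 167.9 150.    8.4]
 [210.  600.2 169.2 150.    6.2]
 [220.  610.2 170.2 150.    5.9]
 [230.  620.2 171.2 150.    5.8]
 [240.  630.2 172.2 150.    5.9]]
o [-0.8 -0.8 -0.8 -0.6 -0.6 -0.6 -0.6 -0.6 -0.6 -0.8 -0.6 -0.6 -0.6 -0.5
 -0.5 -0.5 -0.5 -0.2 -0.5 -0.4 -0.4] [-0.2 -0.1 -0.2 -0.2 -0.4 -0.1 -0.2 -0.1 -0.1 -0.1  0.   0.  -0.1  0.
  0.1  0.1  0.   0.1  0.  -0.1  0. ]
[[445.84820896 241.92117255]]
```

```bash
cat > plan.py <<'E'
from h import *
from scipy.interpolate import CubicSpline
import sys
g=np.load("fit2.npz"); c=CubicSpline(g["s"],g["P"])
def pose(s,dn=0,dz=0):
    p=c(s);d=c(s,1);a=np.arctan2(d[1],d[0]);return np.r_[p+[-np.sin(a)*dn,np.cos(a)*dn,.0532+dz],np.degrees(a)]
def plan(S,dn=0,dz=0,h=.0532):
    s=dict(state()); p=s["tool_pos"]; y=yaw(s["tool_rot"])
    for t in S:
        T=pose(t/1000,dn,dz+h-.0532); a=np.radians(y); d=T[:3]-p
        print([0]+[round(float(v)/.6,4) for v in (d[0]*np.cos(a)+d[1]*np.sin(a),d[0]*np.sin(a)-d[1]*np.cos(a),-d[2])]+[round(float(y-T[3])/6,2)])
        p,y=T[:3],T[3]
def where():
    s=state(); p=s["tool_pos"]; q=np.linspace(.02,.27,2501); P=c(q); i=np.argmin(np.linalg.norm(P[:,:2]-p[:2],axis=1)); T=pose(q[i])
    a=np.radians(T[3]); d=p-T[:3]; print("s",(q[i]*1000).round(1),"dn(left)",((-np.sin(a)*d[0]+np.cos(a)*d[1])*1000).round(2),"dz",(d[2]*1000).round(2),"dyaw",(yaw(s["tool_rot"])-T[3]).round(1))
E
python3 - <<'E'
from plan import *
where(); plan([52,60,68,76,82,88,94,99,104,109])
E
```

```text
s 43.8 dn(left) 0.03 dz -0.09 dyaw 0.6
[0, 0.0136, 0.0002, 0.0002, 0.04]
[0, 0.0133, -0.0001, 0.0003, -0.11]
[0, 0.0133, -0.0, 0.0004, -0.06]
[0, 0.0133, -0.0, 0.0004, 0.01]
[0, 0.01, 0.0, 0.0003, 0.05]
[0, 0.0101, 0.0001, 0.0003, 0.14]
[0, 0.0101, 0.0001, 0.0003, 0.29]
[0, 0.0084, 0.0001, 0.0002, 0.35]
[0, 0.0084, 0.0002, 0.0002, 0.46]
[0, 0.0083, 0.0002, 0.0002, 0.57]
```

>>> {"method": "move_arm", "body": {"targets": [[[0,0.012,0,0.0003,0],[0,0.012,0,0.0003,0],[0,0.012,0,0.0003,0],[0,0,0,0,0]]]}}

```text
time: 9.42
tool_pos: [0.5202, 0.069, 0.205]
tool_rot: [-0.0, 0.726, 0.688, 0.0]
contact_force: [0.3, 0.8, -1.3]
gripper_width: 0.108
grasp_force: 61.0
```

```bash
python3 - <<'E'
from plan import *
favg(3);where(); plan([72,78,84,89,94,99,104])
E
```

```text
Favg [ 0.    0.01 -1.48] sd [0.34 0.53 0.23] T [ 0.027  0.018 -0.032]
9.57 [0.5203 0.0679 0.2051] yaw 86.83 q [ 0.     0.726  0.687 -0.   ] F [-0.19  0.14 -2.26] T [-0.01  0.01 -0.  ] grip 61.0 0.11
s 65.7 dn(left) 0.04 dz -0.11 dyaw -0.7
[0, 0.0104, -0.0001, 0.0001, -0.13]
[0, 0.01, 0.0, 0.0003, 0.02]
[0, 0.01, 0.0, 0.0003, 0.06]
[0, 0.0084, 0.0001, 0.0002, 0.14]
[0, 0.0084, 0.0001, 0.0002, 0.25]
[0, 0.0084, 0.0001, 0.0002, 0.35]
[0, 0.0084, 0.0002, 0.0002, 0.46]
```

Free-running. Continue.

>>> {"method": "move_arm", "body": {"targets": [[[0,0.01,0,0.0003,0],[0,0.01,0,0.0003,0],[0,0.01,0,0.0003,0],[0,0.008,0,0.0003,0.15],[0,0,0,0,0]]]}}

```text
time: 9.98
tool_pos: [0.5215, 0.0914, 0.2043]
tool_rot: [-0.0, 0.732, 0.681, 0.0]
contact_force: [1.2, 0.5, -2.1]
gripper_width: 0.103
grasp_force: 61.0
```

```bash
python3 - <<'E'
from plan import *
favg(2);where(); plan([94,99,104,109,114])
E
```

```text
Favg [ 0.72  0.55 -1.98] sd [0.48 0.06 0.11] T [-0.024 -0.004 -0.027]
10.08 [0.5215 0.0906 0.2044] yaw 85.93 q [ 0.     0.732  0.682 -0.   ] F [-0.65 -0.67 -1.79] T [ 0.03 -0.02 -0.04] grip 61.0 0.107
s 88.5 dn(left) -0.18 dz -0.14 dyaw -0.4
[0, 0.0093, -0.0003, 0.0, 0.2]
[0, 0.0084, 0.0001, 0.0002, 0.35]
[0, 0.0084, 0.0002, 0.0002, 0.46]
[0, 0.0083, 0.0002, 0.0002, 0.57]
[0, 0.0083, 0.0003, 0.0003, 0.65]
```

>>> {"method": "move_arm", "body": {"targets": [[[0,0.009,0,0.0002,0.2],[0,0.0084,0.0001,0.0002,0.35],[0,0.0084,0.0002,0.0002,0.45],[0,0,0,0,0]]]}}

```text
time: 10.42
tool_pos: [0.5233, 0.1061, 0.204]
tool_rot: [-0.0, 0.767, 0.642, 0.0]
contact_force: [-0.4, 0.1, -1.2]
gripper_width: 0.103
grasp_force: 61.0
```

```bash
python3 - <<'E'
from plan import *
favg(3);where(); plan([109,114,119,124,129])
E
```

```text
Favg [ 0.3  -0.27 -1.13] sd [0.56 0.26 0.11] T [ 0.026 -0.     0.002]
10.57 [0.5232 0.1055 0.204 ] yaw 79.94 q [ 0.     0.766  0.642 -0.   ] F [ 0.04 -0.32 -1.26] T [ 0.02 -0.03  0.03] grip 61.0 0.109
s 103.4 dn(left) -0.21 dz -0.14 dyaw -0.2
[0, 0.0094, -0.0001, 0.0, 0.59]
[0, 0.0083, 0.0003, 0.0003, 0.65]
[0, 0.0084, 0.0003, 0.0003, 0.66]
[0, 0.0084, 0.0003, 0.0002, 0.67]
[0, 0.0085, 0.0003, 0.0002, 0.68]
```

>>> {"method": "move_arm", "body": {"targets": [[[0,0.009,0,0.0002,0.6],[0,0.0083,0.0003,0.0002,0.65],[0,0.0084,0.0003,0.0002,0.66],[0,0,0,0,0]]]}}

```text
time: 10.9
tool_pos: [0.5274, 0.1207, 0.2037]
tool_rot: [0.0, 0.827, 0.562, 0.0]
contact_force: [0.6, -0.0, -0.8]
gripper_width: 0.108
grasp_force: 61.0
```

```bash
python3 - <<'E'
from plan import *
favg(3);where(); plan([124,129,134,139,144])
E
```

```text
Favg [ 0.44 -0.19 -1.12] sd [0.69 0.36 0.37] T [-0.007 -0.06  -0.013]
11.05 [0.5271 0.1203 0.2036] yaw 68.53 q [ 0.     0.826  0.563 -0.   ] F [-0.16  0.54 -1.75] T [ 0.02 -0.04  0.  ] grip 61.0 0.104
s 118.7 dn(left) -0.14 dz -0.07 dyaw -0.3
[0, 0.0089, 0.0001, 0.0001, 0.67]
[0, 0.0085, 0.0003, 0.0002, 0.68]
[0, 0.0086, 0.0003, 0.0002, 0.67]
[0, 0.0086, 0.0003, 0.0001, 0.64]
[0, 0.0087, 0.0003, 0.0001, 0.61]
```

>>> {"method": "move_arm", "body": {"targets": [[[0,0.0089,0.0002,0.0002,0.67],[0,0.0085,0.0003,0.0002,0.68],[0,0.0086,0.0003,0.0001,0.67],[0,0,0,0,0]]]}}

```text
time: 11.38
tool_pos: [0.5345, 0.1345, 0.2034]
tool_rot: [0.0, 0.882, 0.472, 0.0]
contact_force: [-0.6, -0.3, -2.0]
gripper_width: 0.106
grasp_force: 61.0
```

```bash
python3 - <<'E'
from plan import *
favg(3);where(); plan([139,144,149,154,159])
E
```

```text
Favg [-0.26 -0.21 -1.66] sd [0.3  0.07 0.27] T [ 0.005 -0.008 -0.018]
11.53 [0.5342 0.1341 0.2033] yaw 56.43 q [ 0.     0.881  0.473 -0.   ] F [ 0.01 -0.09 -1.07] T [ 0.04 -0.01 -0.04] grip 61.0 0.11
s 134.0 dn(left) -0.03 dz 0.03 dyaw 0.0
[0, 0.0086, 0.0003, 0.0002, 0.65]
[0, 0.0087, 0.0003, 0.0001, 0.61]
[0, 0.0087, 0.0003, 0.0001, 0.6]
[0, 0.0087, 0.0003, 0.0001, 0.63]
[0, 0.0086, 0.0003, 0.0, 0.68]
```

>>> {"method": "move_arm", "body": {"targets": [[[0,0.0086,0.0003,0.0002,0.65],[0,0.0087,0.0003,0.0001,0.61],[0,0.0087,0.0003,0.0001,0.6],[0,0,0,0,0]]]}}

```text
time: 11.87
tool_pos: [0.5445, 0.1465, 0.2031]
tool_rot: [-0.0, 0.923, 0.384, 0.0]
contact_force: [-0.3, 0.3, -0.8]
gripper_width: 0.106
grasp_force: 61.0
```

```bash
python3 - <<'E'
from plan import *
favg(3);where(); plan([154,159,164,169,174])
E
```

```text
Favg [-0.26  0.1  -1.34] sd [0.98 0.17 0.43] T [0.016 0.003 0.01 ]
12.02 [0.544  0.1461 0.203 ] yaw 45.27 q [ 0.     0.923  0.385 -0.   ] F [ 0.95 -0.12 -1.75] T [-0.01 -0.02 -0.04] grip 61.0 0.102
s 149.0 dn(left) -0.02 dz -0.07 dyaw 0.0
[0, 0.0087, 0.0003, -0.0001, 0.63]
[0, 0.0086, 0.0003, 0.0, 0.68]
[0, 0.0086, 0.0003, 0.0, 0.73]
[0, 0.0085, 0.0003, 0.0, 0.74]
[0, 0.0085, 0.0003, -0.0, 0.69]
```

>>> {"method": "move_arm", "body": {"targets": [[[0,0.0087,0.0003,0,0.63],[0,0.0086,0.0003,0,0.68],[0,0.0086,0.0003,0,0.73],[0,0,0,0,0]]]}}

```text
time: 12.35
tool_pos: [0.5566, 0.1562, 0.2032]
tool_rot: [0.0, 0.959, 0.283, 0.0]
contact_force: [-0.5, 0.3, -1.2]
gripper_width: 0.105
grasp_force: 61.0
```

```bash
python3 - <<'E'
from plan import *
favg(3);where(); plan([169,174,179,184,189])
E
```

```text
Favg [-0.01  0.16 -1.34] sd [0.38 0.16 0.43] T [-0.014 -0.028 -0.008]
12.5 [0.556 0.156 0.203] yaw 33.04 q [ 0.     0.959  0.284 -0.   ] F [ 0.18  0.04 -1.03] T [ 0.02  0.01 -0.01] grip 61.0 0.115
s 164.0 dn(left) -0.01 dz 0.06 dyaw -0.0
[0, 0.0085, 0.0003, 0.0001, 0.74]
[0, 0.0085, 0.0003, -0.0, 0.69]
[0, 0.0085, 0.0003, -0.0, 0.65]
[0, 0.0084, 0.0003, -0.0001, 0.6]
[0, 0.0084, 0.0002, -0.0001, 0.53]
```

>>> {"method": "move_arm", "body": {"targets": [[[0,0.0085,0.0003,0,0.74],[0,0.0085,0.0003,0,0.69],[0,0.0085,0.0003,0,0.65],[0,0,0,0,0]]]}}

```text
time: 12.83
tool_pos: [0.5702, 0.1631, 0.2031]
tool_rot: [-0.0, 0.984, 0.178, 0.0]
contact_force: [0.1, -0.4, -0.8]
gripper_width: 0.108
grasp_force: 61.0
```

```bash
python3 - <<'E'
from plan import *
favg(3);where(); plan([184,189,194,199,204])
E
```

```text
Favg [-0.17 -0.03 -1.17] sd [0.39 0.4  0.37] T [-0.039  0.012 -0.006]
12.98 [0.5696 0.1629 0.203 ] yaw 20.56 q [ 0.     0.984  0.178 -0.   ] F [-0.19  0.62 -1.51] T [-0.   -0.03  0.  ] grip 61.0 0.106
s 179.0 dn(left) 0.08 dz -0.02 dyaw -0.0
[0, 0.0085, 0.0004, -0.0001, 0.6]
[0, 0.0084, 0.0002, -0.0001, 0.53]
[0, 0.0084, 0.0002, -0.0001, 0.46]
[0, 0.0084, 0.0002, -0.0001, 0.38]
[0, 0.0084, 0.0001, -0.0, 0.27]
```

>>> {"method": "move_arm", "body": {"targets": [[[0,0.0085,0.0003,-0.0001,0.6],[0,0.0084,0.0002,-0.0001,0.53],[0,0.0084,0.0002,-0.0001,0.46],[0,0,0,0,0]]]}}

```text
time: 13.32
tool_pos: [0.5848, 0.1671, 0.2033]
tool_rot: [0.0, 0.995, 0.095, 0.0]
contact_force: [0.0, -0.3, -1.3]
gripper_width: 0.103
grasp_force: 61.0
```

```bash
python3 - <<'E'
from plan import *
favg(3);where(); plan([199,204,210,216,222]); show("a3",(390,160,490,235))
E
```

```text
Favg [-0.01 -0.26 -1.33] sd [0.12 0.19 0.37] T [-0.021  0.011 -0.012]
13.47 [0.5842 0.167  0.2032] yaw 10.99 q [ 0.     0.995  0.096 -0.   ] F [ 0.04  0.4  -1.33] T [-0.01  0.02  0.01] grip 61.0 0.106
s 194.0 dn(left) 0.12 dz 0.01 dyaw -0.1
[0, 0.0085, 0.0004, -0.0, 0.36]
[0, 0.0084, 0.0001, -0.0, 0.27]
[0, 0.0101, 0.0001, -0.0, 0.17]
[0, 0.0101, 0.0, 0.0, 0.04]
[0, 0.01, 0.0, 0.0, 0.02]
```

View pics/a3.png

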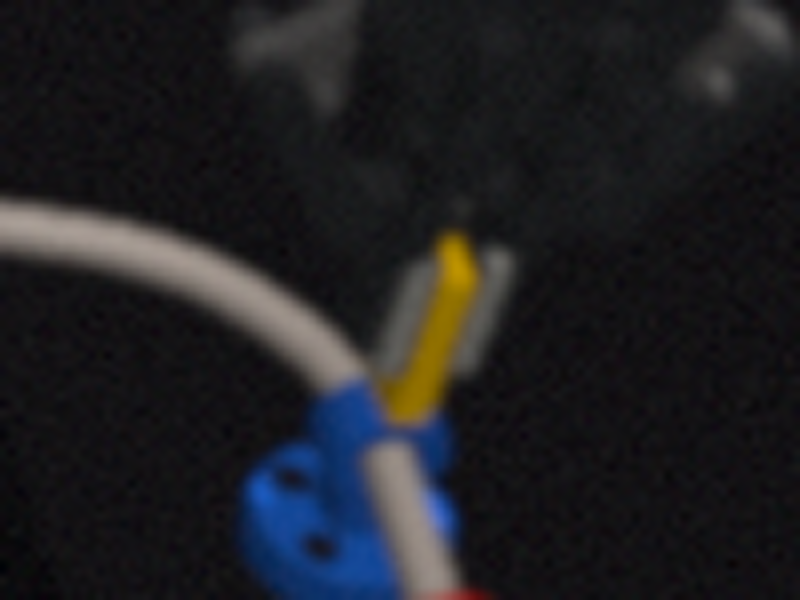

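```bash
python3 - <<'E'
from h import *
p=np.array([.5842,.167,.150]);a=np.radians(11);ex=np.array([np.cos(a),np.sin(a),0])
for n,dz in(("top",.061),("bore",0),("puck",-.033)):
    q=proj("scene",[p+[0,0,dz],p+ex*.01+[0,0,dz]]); print(n,((q-[390,160]+.5)*8).round(0).tolist())
E
```

```text
top [[447.0, 251.0], [461.0, 280.0]]
bore [[379.0, 436.0], [392.0, 465.0]]
puck [[344.0, 529.0], [357.0, 557.0]]
```

The crop shows the collar at about (380,440) well seated on the rod with the fin upright (it matches the projected model); red clip just at (460,595).

>>> {"method": "move_arm", "body": {"targets": [[[0,0.0085,0.0002,0,0.36],[0,0.0084,0.0001,0,0.27],[0,0.01,0.0001,0,0.17],[0,0.01,0,0,0.05],[0,0,0,0,0]]]}}

```text
time: 13.93
tool_pos: [0.6074, 0.17, 0.2034]
tool_rot: [-0.0, 0.999, 0.051, 0.0]
contact_force: [-0.3, 0.7, -1.5]
gripper_width: 0.107
grasp_force: 61.1
```

```bash
python3 - <<'E'
from plan import *
favg(3);where(); plan([222,228,234,240])
print([C["scene"][2] is not None], proj("scene",[[.6488,.1735,.15]]))
E
```

```text
Favg [ 0.06  0.33 -1.47] sd [0.52 0.32 0.3 ] T [0.001 0.014 0.019]
14.08 [0.6064 0.17   0.2031] yaw 5.82 q [ 0.     0.999  0.051 -0.   ] F [ 0.43  0.18 -0.41] T [-0.01  0.01  0.02] grip 61.1 0.107
s 216.2 dn(left) 0.18 dz -0.07 dyaw -0.1
[0, 0.0097, 0.0003, -0.0001, -0.0]
[0, 0.01, 0.0, 0.0, 0.0]
[0, 0.01, -0.0, 0.0, -0.01]
[0, 0.01, -0.0, 0.0, -0.02]
[True] [[444.75638094 238.69338214]]
```

>>> {"method": "move_arm", "body": {"targets": [[[0,0.0095,0.0002,0,0],[0,0.0095,0,0,0],[0,0.0095,0,0,0],[0,0.008,0,0,0],[0,0,0,0,0]]]}}

```text
time: 14.5
tool_pos: [0.6293, 0.1721, 0.2033]
tool_rot: [0.0, 0.999, 0.05, 0.0]
contact_force: [-0.7, 0.6, -1.8]
gripper_width: 0.112
grasp_force: 61.1
```

>>> {"method": "move_arm", "body": {"targets": [[[0,0.002,0,0,0],[0,0.002,0,0,0],[0,0,0,0,0]]]}}

```text
time: 14.75
tool_pos: [0.6308, 0.1723, 0.2032]
tool_rot: [0.0, 0.999, 0.051, -0.0]
contact_force: [-0.2, 0.6, -0.9]
gripper_width: 0.104
grasp_force: 61.1
```

```bash
python3 - <<'E'
from plan import *
favg(3);where()
E
```

```text
Favg [ 0.24  0.11 -1.38] sd [0.47 0.83 0.63] T [ 0.007  0.017 -0.002]
14.9 [0.6306 0.1724 0.2033] yaw 5.79 q [-0.     0.999  0.051 -0.   ] F [-0.2  -0.14 -1.22] T [-0.06  0.04 -0.01] grip 61.1 0.104
s 240.4 dn(left) 0.08 dz 0.06 dyaw -0.2
```

Now creep in ~1 mm steps to contact.

>>> {"method": "move_arm", "body": {"targets": [[[0,0.0017,0,0,0],[0,0.0017,0,0,0],[0,0.0017,0,0,0],[0,0,0,0,0]]]}}

```text
time: 15.23
tool_pos: [0.6339, 0.1727, 0.2033]
tool_rot: [-0.0, 0.999, 0.051, 0.0]
contact_force: [-0.2, 0.0, -1.4]
gripper_width: 0.11
grasp_force: 61.1
```

>>> {"method": "move_arm", "body": {"targets": [[[0,0.0017,0,0,0],[0,0,0,0,0]]]}}

```text
time: 15.4
tool_pos: [0.6349, 0.1728, 0.2033]
tool_rot: [-0.0, 0.999, 0.051, 0.0]
contact_force: [-0.0, 0.0, -1.7]
gripper_width: 0.107
grasp_force: 61.1
```

>>> {"method": "move_arm", "body": {"targets": [[[0,0.0017,0,0,0],[0,0,0,0,0]]]}}

```text
time: 15.57
tool_pos: [0.6359, 0.1729, 0.2033]
tool_rot: [0.0, 0.999, 0.051, 0.0]
contact_force: [0.2, 0.5, -0.9]
gripper_width: 0.106
grasp_force: 61.1
```

```bash
python3 - <<'E'
from plan import *
favg(3);where()
E
```

```text
Favg [ 0.01 -0.12 -1.15] sd [0.25 0.53 0.23] T [-0.006  0.002  0.007]
15.72 [0.6358 0.1729 0.2032] yaw 5.79 q [ 0.     0.999  0.051 -0.   ] F [-0.39 -0.25 -1.31] T [-0.02  0.05  0.02] grip 61.1 0.103
s 245.7 dn(left) 0.04 dz 0.04 dyaw -0.3
```

>>> {"method": "move_arm", "body": {"targets": [[[0,0.0015,0,0,0],[0,0,0,0,0]]]}}

```text
time: 15.88
tool_pos: [0.6368, 0.173, 0.2033]
tool_rot: [-0.0, 0.999, 0.051, 0.0]
contact_force: [-0.3, 0.2, -0.8]
gripper_width: 0.106
grasp_force: 61.1
```

>>> {"method": "move_arm", "body": {"targets": [[[0,0.0012,0,0,0],[0,0,0,0,0]]]}}

```text
time: 16.05
tool_pos: [0.6375, 0.173, 0.2033]
tool_rot: [-0.0, 0.999, 0.051, 0.0]
contact_force: [0.4, -0.0, -1.8]
gripper_width: 0.105
grasp_force: 61.1
```

```bash
python3 - <<'E'
from plan import *
favg(3);where()
E
```

```text
Favg [ 0.69 -0.01 -1.22] sd [0.25 0.11 0.44] T [-0.029 -0.012 -0.006]
16.2 [0.6374 0.173  0.2032] yaw 5.79 q [ 0.     0.999  0.051 -0.   ] F [ 0.48  0.5  -0.51] T [-0.03  0.01 -0.01] grip 61.1 0.105
s 247.3 dn(left) 0.05 dz 0.04 dyaw -0.3
```

>>> {"method": "move_arm", "body": {"targets": [[[0,0.001,0,0,0],[0,0,0,0,0]]]}}

```text
time: 16.37
tool_pos: [0.6378, 0.1731, 0.2032]
tool_rot: [0.0, 0.999, 0.051, -0.0]
contact_force: [-2.2, -0.4, -0.5]
gripper_width: 0.112
grasp_force: 61.1
```

>>> {"method": "move_arm", "body": {"targets": [[[0,0.001,0,0,0],[0,0,0,0,0]]]}}

```text
time: 16.53
tool_pos: [0.638, 0.1731, 0.2032]
tool_rot: [0.0, 0.999, 0.051, -0.001]
contact_force: [-5.2, -0.5, 0.5]
gripper_width: 0.109
grasp_force: 61.2
```

```bash
python3 - <<'E'
from plan import *
favg(3);where(); show("a4",(410,180,490,240))
E
```

```text
Favg [-4.55 -0.38  0.82] sd [0.45 0.61 0.32] T [-0.092  0.847  0.009]
16.68 [0.638  0.1731 0.2033] yaw 5.8 q [ 0.     0.999  0.051 -0.001] F [-5.01 -0.9   0.96] T [-0.13  0.99  0.08] grip 61.3 0.109
s 247.9 dn(left) 0.05 dz 0.06 dyaw -0.3
```

View pics/a4.png

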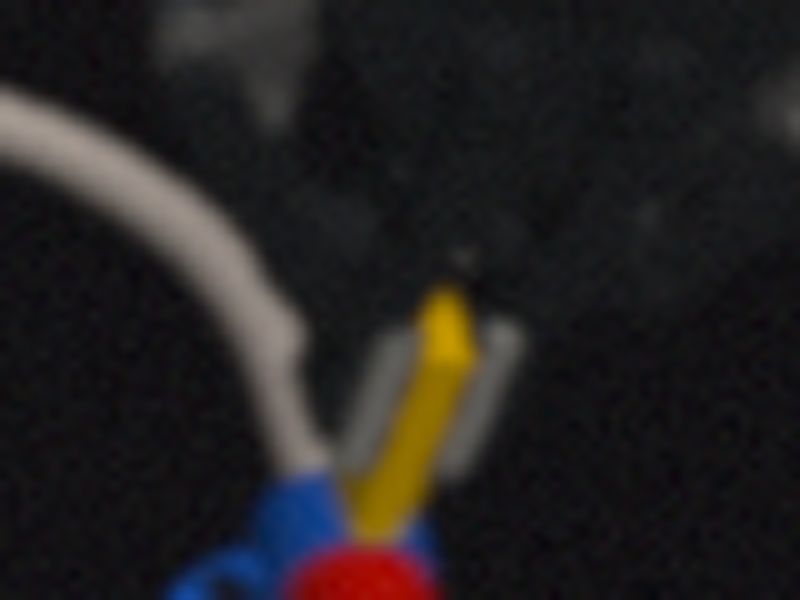

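The collar meets the red clip (370,580 in the crop); about 4.6 N. Add 0.3 mm and hold for a moment.

>>> {"method": "move_arm", "body": {"targets": [[[0,0.0006,0,0,0],[0,0,0,0,0],[0,0,0,0,0]]]}}

```text
time: 16.98
tool_pos: [0.6381, 0.1731, 0.2032]
tool_rot: [0.0, 0.999, 0.051, -0.001]
contact_force: [-6.6, -0.6, 1.0]
gripper_width: 0.108
grasp_force: 61.4
```

```bash
python3 - <<'E'
from plan import *
favg(5);where()
E
```

```text
Favg [-6.72 -0.6   1.68] sd [0.54 0.34 0.56] T [-0.204  1.155  0.006]
17.23 [0.6381 0.1731 0.2033] yaw 5.8 q [ 0.     0.999  0.051 -0.001] F [-6.65 -0.85  2.79] T [-0.2   1.22  0.01] grip 61.4 0.109
s 247.9 dn(left) 0.05 dz 0.08 dyaw -0.3
```

>>> {"method": "move_arm", "body": {"targets": [[[0,-0.0008,0,0.0005,0],[0,-0.0007,0,0.0005,0],[0,0,0,0.0005,0],[0,0,0,0,0]]]}}

```text
time: 17.57
tool_pos: [0.6379, 0.1731, 0.2025]
tool_rot: [-0.0, 0.999, 0.051, -0.0]
contact_force: [-4.7, -1.0, 2.6]
gripper_width: 0.107
grasp_force: 61.5
```

```bash
python3 - <<'E'
from plan import *
favg(4);where()
E
```

```text
Favg [-4.93 -0.74  2.83] sd [0.62 0.3  0.17] T [-0.132  0.93   0.016]
17.77 [0.6379 0.1731 0.2025] yaw 5.79 q [-0.     0.999  0.051 -0.   ] F [-5.45  0.1   2.49] T [-0.13  0.96  0.  ] grip 61.5 0.107
s 247.8 dn(left) 0.07 dz -0.67 dyaw -0.3
```

>>> {"method": "move_arm", "body": {"targets": [[[0,-0.0007,0,0,0],[0,-0.0005,0,0,0],[0,0,0,0,0]]]}}

```text
time: 18.02
tool_pos: [0.6377, 0.1731, 0.2023]
tool_rot: [-0.0, 0.999, 0.05, 0.001]
contact_force: [-1.1, 0.4, -1.0]
gripper_width: 0.107
grasp_force: 61.4
```

```bash
python3 - <<'E'
from plan import *
favg(4);where()
E
```

```text
Favg [-0.89  0.36 -0.73] sd [0.4  0.37 0.53] T [0.007 0.178 0.005]
18.22 [0.6377 0.173  0.2022] yaw 5.79 q [-0.     0.999  0.05   0.   ] F [-0.   -0.52 -0.67] T [ 0.02  0.05 -0.  ] grip 61.2 0.102
s 247.6 dn(left) 0.02 dz -1.02 dyaw -0.3
```

Light contact remains; release and lift away.

>>> {"method": "move_arm", "body": {"targets": [[[12,0,0,0,0],[14,0,0,0,0],[18,0,0,0,0],[25,0,0,0,0],[35,0,0,0,0]]]}}

```text
time: 18.63
tool_pos: [0.6375, 0.173, 0.2026]
tool_rot: [-0.0, 0.999, 0.051, 0.0]
contact_force: [0.6, -0.0, 0.4]
gripper_width: 0.346
grasp_force: 0.0
```

>>> {"method": "move_arm", "body": {"targets": [[[45,0,0,0,0],[50,0,0,-0.02,0],[50,0,0,-0.04,0],[50,0,0,-0.06,0],[50,0,0,-0.06,0]]]}}

```text
time: 19.05
tool_pos: [0.6367, 0.1729, 0.311]
tool_rot: [0.0, 0.999, 0.05, -0.001]
contact_force: [0.8, -0.2, 0.8]
gripper_width: 0.501
grasp_force: 0.0
```

>>> {"method": "move_arm", "body": {"targets": [[[50,0,0,-0.05,0],[50,-0.06,0,0,0],[50,-0.06,0,0,0],[50,-0.06,0,0,0],[50,-0.06,0,0,0]]]}}

```text
time: 19.47
tool_pos: [0.4928, 0.1583, 0.3415]
tool_rot: [-0.0, 0.999, 0.05, 0.001]
contact_force: [-0.9, -0.4, 0.4]
gripper_width: 0.499
grasp_force: 0.0
```

```bash
python3 - <<'E'
from plan import *
favg(3); s=show("a5",(390,150,490,225+0)); t=frame("top")[:,:,::-1]
z=lambda a,k:cv2.resize(a,None,fx=k,fy=k,interpolation=cv2.INTER_CUBIC)
cv2.imwrite("pics/a6.png",np.hstack([z(s[190:280,390:490],4),z(t[140:230,110:210],4)]))
a=t.astype(float);m=((a[:,:,2]>120)&(a[:,:,1]<70)&(a[:,:,0]<70)).astype(np.uint8)
k,l,stt,ce=cv2.connectedComponentsWithStats(m); print([(stt[i].tolist(),ce[i].round(1)) for i in range(1,k) if stt[i,4]>15])
E
```

```text
Favg [ 0.06  0.26 -0.31] sd [0.67 1.01 1.16] T [0.03  0.036 0.001]
19.62 [0.4923 0.1585 0.3415] yaw 5.83 q [-0.     0.999  0.051  0.001] F [ 0.64 -0.54 -0.13] T [-0.01 -0.04 -0.04] grip 0.0 0.495
[([144, 176, 11, 6, 45], array([149.7, 178.1])), ([81, 196, 12, 19, 147], array([ 86.6, 204.8])), ([28, 201, 52, 27, 728], array([ 53.7, 213.2])), ([14, 209, 11, 23, 153], array([ 18.9, 218.6])), ([30, 232, 56, 22, 681], array([ 57.5, 241.4])), ([79, 305, 17, 24, 191], array([ 87.2, 317.3])), ([39, 310, 33, 23, 364], array([ 54.2, 320.6])), ([96, 312, 18, 19, 148], array([104.5, 322.4])), ([30, 323, 15, 17, 135], array([ 36.3, 331.6])), ([48, 332, 54, 88, 3077], array([ 71.5, 375.7]))]
```

View pics/a6.png

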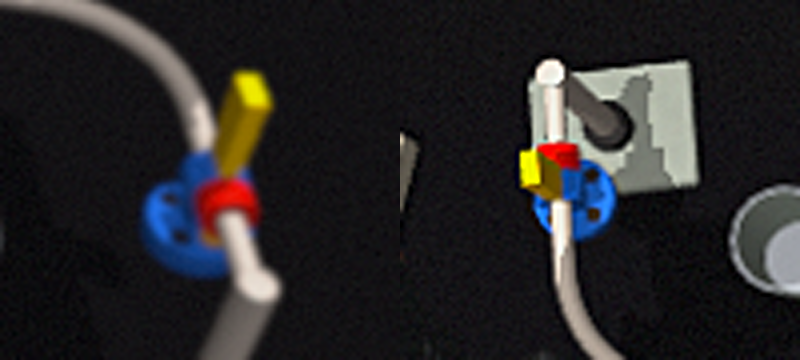

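```bash
python3 - <<'E'
from plan import *
p=np.array([.6377,.1731,.1488])
for n,dz in(("fintop",.061),("bore",0),("pucktop",-.026)):
    print(n,((proj("top",p+[0,0,dz])-[110,140]+.5)*4+[400,0]).round(0),((proj("scene",p+[0,0,dz])-[390,190]+.5)*4).round(0))
s=cv2.imread("pics/a5_raw.png"); t=grab_frame("top")[:,:,::-1]
print(np.round(blob(t,(135,165,162,205),lambda b:(b[:,:,0]>90)&(b[:,:,0]>b[:,:,2]+30)),2))
print(np.round(blob(t,(135,165,162,205),lambda b:(b[:,:,2]>150)&(b[:,:,1]>140)&(b[:,:,0]<90)),2))
pk=proj("top",cyl(p-[0,0,.033],[0,0,1],.025,.014));print("puck pred",pk.min(0),pk.max(0))
st()
E
```

```text
fintop [[528. 168.]] [[254.  88.]]
bore [[559. 190.]] [[216. 181.]]
pucktop [[571. 198.]] [[201. 217.]]
[149.75 179.   161.5  199.5 ]
[139.5  176.75 144.62 186.  ]
puck pred [142.03723867 178.87397602] [163.89720994 200.41375831]
19.77 [0.4948 0.1586 0.3414] yaw 5.79 q [-0.     0.999  0.05   0.001] F [ 0.16 -0.3  -0.24] T [-0.03 -0.    0.  ] grip 0.0 0.504
```

```bash
python3 -c "
from plant import job
print(job.job_done())"
```

```text
the job is handed in; nothing more can be done
None
```

The job is handed in: the small blue holder went round the bend without binding and was pressed against the red clip with about 6.7 N for roughly half a second, then released. In the last pictures it hangs upright against the clip, which has not visibly moved. No verdict was returned.

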